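Sweep the passed brass rings off the inspection deck into the parts bin

ROBOT

A 7-joint arm with a two-finger parallel gripper is mounted at the origin on the work surface. World frame = base frame: x ahead of the robot, y to its left, z up, the work surface at z = 0. Lengths are in m, angles in rad, forces in N, time in s.
With the tool pointing down it reaches from about 0.4 to 0.85 m from the base axis. Payload 4.5 kg.
Tool frame: the origin (TCP) lies midway between the tips of the shut fingers; the grasp point (between the pads) lies 19 mm behind it; z points along the fingers, y is the line along which they close (so a half turn about z gives the same grasp; the last joint's range is limited). The gripper opens to 88 mm and grips with 3 to 60 N. Pads are 18 mm wide; open, the fingers measure 123 mm over their backs; the gripper's body (75 mm by 187 mm) begins 45 mm behind the grasp point.
Start: joints at [-1.276, 0.689, -0.195, 1.565, 0.157, 0.902, -0.215], TCP at [0.161, 0.604, 0.239] pointing down, gripper open.
Joint ranges: [-3.01, 3.01], [-0.46, 2.08], [-1.47, 1.51], [0.13, 2.56], [-1, 4.14], [0.04, 2.09], [-2.66, 2.66]. Speed limits (rad/s): [2.57, 2.57, 3.14, 3.14, 3.14, 3.14, 3.14].

INTERFACE

Orientations are given as a unit quaternion [x, y, z, w].
In Python, from plant import r gives the robot as it stands.
- The arm moves only by the tool move_arm, never from a script. Its argument "targets" is a list that holds one entry, the list of rows, each a list of 7 numbers: the opening, from 0 (shut) to 1 (fully open), then the shift along the tool's x, y, z in mm, then the turn, a rotation vector about the tool's x, y, z in degrees. In form: [[[claw, dx, dy, dz, ax, ay, az], ...]]. A call has 1 to 10 rows; each row is the pose to reach, as a shift and turn from the pose commanded when the call began, along the tool's axes at that moment; what a row does not reach only later rows make up. A row lasts 1/8 s, in which the tool goes at most 62.5 mm and 10.7 degrees, less where a joint would pass 70% of its speed; a pose out of reach is approached as far as the arm can. A call with a gripper value outside its range is refused whole. The fingers move at their own pace and stop on an object; "newtons" is the grip in N (left out, the last holds). Time passes only in rows, so rows that repeat a pose let the fingers close. It gives the time, the measured TCP pose, the force, the opening and the grip force at its end, in the units of the state.
- r.get_state(): the state, without advancing time (a new reading comes with each control period).
- r.snapshot(name): name is "side" or "top"; returns the picture (480x640x3 uint8, red, green, blue); there is no depth.
- r.camera_info(name): a dict with "fx", "fy", "cx", "cy" (pixels), "R" (3x3) and "t" (3): a world point X has camera coordinates R X + t. Camera axes: x right, y down, z forward; pixel columns grow to the right and rows downward; lengths in m; the calibration is good to about 2 mm. A picture is of the moment at which its call begins. camera_info takes no time and is no camera call.
- r.finish_job(): hands the job in; it is judged then, once.
The state is a dict: "clock": time; "q": joint angles; "qd": joint speeds; "joint_torque": joint torques, N m; "tool_pos": TCP position; "eef_rot": TCP orientation; "contact_force": force on the tool from outside, world axes, zero at the start; "moment": the same for the moment, N m; "opening": opening from 0.0 (shut) to 1.0 (fully open); "finger_force": force on a finger pad.
Only numpy, scipy, OpenCV 4.12 (cv2) and the standard library are available. Lean on these libraries where they do the work, as an engineer would, in place of code of your own. Each camera call takes 0.05 s, during which the arm holds its last target. There are 200 camera calls.

TASK

The three bright brass rings on the inspection deck have passed: with the fingers, sweep them along the deck and out through its mouth so that they drop into the blue bin docked there, sliding them only, never picking them up or tipping them over the rims. Leave the blackened reject ring, the plug gauge and the white lamp holder on the deck where they are.

Things in the scene. Friction and masses are not known exactly. Their poses are not given: they have to be found in the camera images.
- deck: fixed inspection deck: level grey sheet 250 (x) by 320 (y) mm, its face 60 mm above the bench. Origin: on the bench under the sheet's middle; x across, y along the deck, z up. A 3 mm thick rim stands 10 mm above the face round the +x, -x and +y edges; the -y end has a mouth, with a blue bin fixed below it. Rings start about 50 mm either side of the middle line, at y about -70 and 25 mm
- mouth (a point): middle of the mouth's edge, on the deck's face, 160 mm from the deck's origin along its -y; axes as the deck's. The mouth is a rimless gap 150 mm wide (deck x -75 to 75); beside it the rim runs at 45 degrees back to the side rims (x = +-122, y = -113), a funnel. Past the edge a ring tips and falls into the bin
- bin (a point): centre of the blue bin's inner floor, 4 mm above the bench, 57 mm beyond the mouth's edge along the deck's -y; axes as the deck's. Open bin 176 (deck x) by 110 (deck y) by 46 mm high, walls 4 mm, its rim 14 mm below the deck's upper face; its near wall touches the deck
- ring_a: bright brass ring lying flat on the deck, collar up: 38 mm across and 9 mm thick, with a 30 mm collar on top to 14 mm, 24 mm hole through, about 50 g. Origin: centre of its underside; z is its axis
- ring_b: bright brass ring, same as ring_a
- ring_c: bright brass ring, same as ring_a
- reject: blackened (dark brown to black) ring, otherwise the same as the brass rings; it stays on the deck where it lies
- gauge: steel plug gauge with a dark handle, standing upright at the back (+y) of the deck, 21 mm across, 40 mm high. Origin: centre of its underside, z up. Stays where it is
- holder: white ceramic lamp holder with two pins up, standing at the back (+y) of the deck, 34 mm across, 40 mm high. Origin: centre of its underside, z up. Stays where it is
Not all that is in view belongs to the job. What is shaped like the ring_c but orange is not meant.

How it is judged:
By the outcome, as a careful person would: the job done as asked, in the order asked, and still so for the second after the job is handed in, with the robot touching nothing.
It also fails if it takes over 54 s, if anything falls off the work surface, if the arm or the gripper's body presses on something with over 40 N, if the wrist force passes 120 N, or if a joint passes its speed limit or range.

## Working session

There is one attempt and no reset: what is moved stays moved. The work goes in short steps, Python scripts to look and compute and a tool call to move; the robot and the scene stay as the last step left them, time stands still between calls to the robot, and variables do not carry over. Pictures are saved under pics/ and viewed, at most 10 in all, crops included, and the job is handed in when it is done.

Besides the shell and the picture viewer there is one more tool, called by a JSON object that holds its "name" and its "arguments", one argument or row to a line. move_arm: Moves the arm, as the interface text tells. Its arguments: {"type":"object","properties":{"targets":{"type":"array","items":{"type":"array","items":{"type":"array","items":{"type":"number"}}}},"newtons":{"type":"number"}},"required":["targets"]}

```bash
mkdir -p pics; python3 - <<'E'
from plant import r
import cv2,json
for n in("top","side"):
    im=r.snapshot(n); cv2.imwrite(f"pics/{n}0.png",im[:,:,::-1])
    c=r.camera_info(n); print(n,{k:(v.tolist() if hasattr(v,'tolist') else v) for k,v in c.items()})
s=r.get_state(); print(s['clock'],s['tool_pos'],s['eef_rot'],s['opening'])
E
```

```text
top {'fx': 551.2735812815499, 'fy': 551.2735812815499, 'cx': 324.33086499290306, 'cy': 243.21266254574792, 'R': [[0.02137476637685707, -0.999662317128925, 0.014777383894450427], [-0.9799942318710114, -0.023875053762701784, -0.19758868213380698], [0.19787477065528417, -0.010258339059383803, -0.9801736283015685]], 't': [0.02587760432243518, 0.629551637441297, 0.911274079531555]}
side {'fx': 464.3342124148824, 'fy': 464.3342124148824, 'cx': 307.58264723384485, 'cy': 242.90711268660698, 'R': [[-0.8971979998117543, -0.4416220306625802, 0.002393985640303302], [-0.23176307573072122, 0.46622097546457286, -0.8537703899554597], [0.37592768701124285, -0.7665559236417919, -0.5206442067939063]], 't': [0.5715522353202103, 0.1602913175716425, 0.4636953650916234]}
0.1 [0.16103917 0.60332241 0.23801715] [ 1.29976466e-01  9.91516758e-01 -7.96160543e-04 -5.13469106e-05] 0.9979155456319355
```

View pics/top0.png

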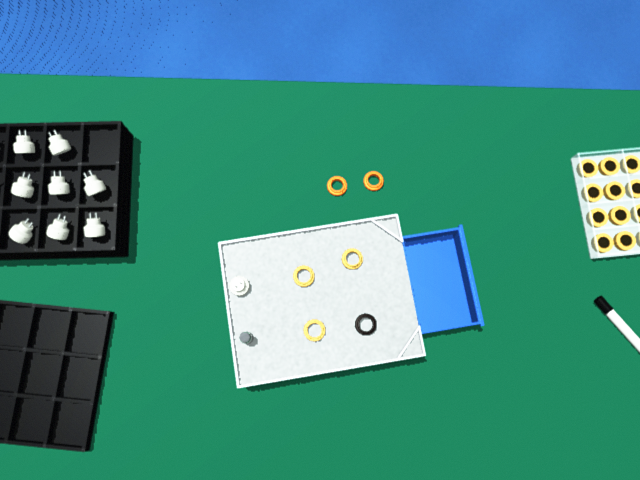

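View pics/side0.png

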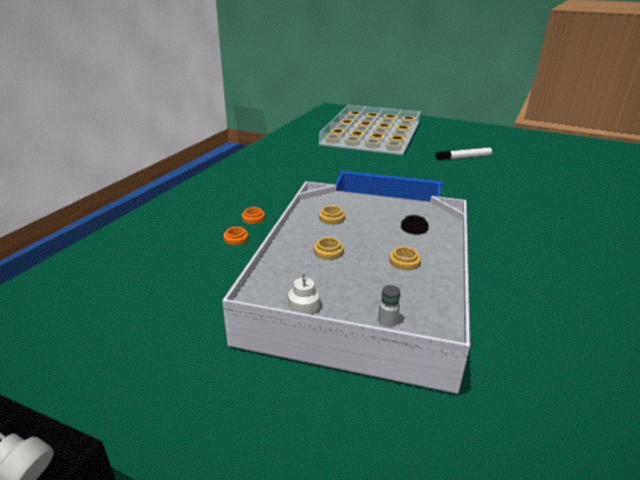

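The top view shows brass rings at (304,276), (352,259) and (315,330), and the reject at (366,324). The holder is at (242,287) and the gauge at (247,338), with the bin to the right. The two orange rings at (337,185) and (373,181) lie outside the deck. The side view agrees.

```bash
cat > h.py <<'E'
from plant import r
import numpy as np,cv2
def ray(n,uv,z):
    c=r.camera_info(n);R=np.array(c['R']);t=np.array(c['t'])
    d=R.T@np.array([(uv[0]-c['cx'])/c['fx'],(uv[1]-c['cy'])/c['fy'],1]);o=-R.T@t
    return (o+d*(z-o[2])/d[2])[:2]
def blobs(im,lo,hi,amin=60):
    h=cv2.cvtColor(im,cv2.COLOR_RGB2HSV);m=cv2.inRange(h,lo,hi)
    cs,_=cv2.findContours(m,cv2.RETR_EXTERNAL,cv2.CHAIN_APPROX_NONE)
    return [(np.array(cv2.minEnclosingCircle(c)[0]),cv2.minEnclosingCircle(c)[1]) for c in cs if cv2.contourArea(c)>amin]
def frame():
    # deck corners (outer rim tops, z=.07): clicked then refined into a rectangle
    P=np.array([ray("top",p,.07) for p in [(219.5,242),(398,215),(425,356),(238.5,387)]])
    return P
E
python3 - <<'E'
from h import *
P=frame();print(P.round(4)); print([round(float(np.linalg.norm(P[i]-P[(i+1)%4])),4) for i in range(4)])
y=(P[0]-P[1])+(P[3]-P[2]); x=(P[0]-P[3])+(P[1]-P[2]); 
a=np.arctan2(-y[0],y[1]);b=np.arctan2(x[1],x[0]);print('yaw',np.degrees([a,b]))
yaw=(a+b)/2
O=P.mean(0);Rd=np.array([[np.cos(yaw),-np.sin(yaw)],[np.sin(yaw),np.cos(yaw)]]);print('O',O)
np.savez('deck.npz',O=O,R=Rd,yaw=yaw)
for n in("top","side"):
    im=r.snapshot(n)
    for nm,lo,hi in(("brass",(15,90,90),(32,255,255)),("dark",(0,0,0),(180,255,45))):
        for c,rad in blobs(im,lo,hi):
            w=ray(n,c,.067);d=Rd.T@(w-O)
            if abs(d[0])<.13 and abs(d[1])<.17: print(n,nm,c.round(1),round(rad,1),'world',w.round(4),'deck mm',(d*1000).round(1))
s=r.get_state();print(s['tool_pos'],s['eef_rot'])
E
```

```text
[[ 0.625   0.2237]
 [ 0.6816 -0.0893]
 [ 0.4373 -0.1337]
 [ 0.3801  0.1777]]
[0.318, 0.2483, 0.3166, 0.2491]
yaw [10.31838386 10.46631174]
O [0.53099723 0.04459325]
top brass [314. 330.] 10.8 world [0.4767 0.0547] deck mm [-51.6  19.7]
top brass [303.3 276. ] 10.5 world [0.569  0.0755] deck mm [42.9 23.5]
top brass [351.8 258.5] 10.5 world [ 0.6017 -0.0084] deck mm [ 60.  -64.9]
side brass [404.7 258.5] 15.3 world [0.4776 0.057 ] deck mm [-50.3  21.9]
side brass [328. 249.] 14.6 world [0.57   0.0786] deck mm [44.5 26.4]
side brass [331.5 215. ] 12.9 world [ 0.6026 -0.0067] deck mm [ 61.2 -63.4]
side dark [414.5 225. ] 13.1 world [ 0.489  -0.0306] deck mm [-54.8 -66.4]
[0.16109361 0.60350036 0.2382309 ] [ 1.30006713e-01  9.91512958e-01 -5.55507047e-04 -3.18737708e-05]
```

```bash
cat >> h.py <<'E'
from scipy.spatial.transform import Rotation as Ro
D=np.load('deck.npz') if __import__('os').path.exists('deck.npz') else None
def rows(*wps):
    """wps: deck x,y mm, height z mm, heading (deg off deck -y of the push, + toward +x). Tool -x pushes."""
    s=r.get_state();p=s['tool_pos'];R0=Ro.from_quat(s['eef_rot'])
    print('t',round(s['clock'],2),'deck',(D['R'].T@(p[:2]-D['O'])*1000).round(1),'z',round(p[2]*1000,1),'open',round(s['opening'],3),'F',np.round(s['contact_force'],1))
    for x,y,z,h in wps:
        w=np.r_[D['O']+D['R']@np.array([x,y])/1000,z/1000]
        a=np.pi/2+float(D['yaw'])+np.radians(h)   # world angle of tool x
        T=Ro.from_matrix(np.array([[np.cos(a),np.sin(a),0],[np.sin(a),-np.cos(a),0],[0,0,-1]]))
        print((R0.inv().apply(w-p)*1000).round(0),np.degrees((R0.inv()*T).as_rotvec()).round(0))
E
python3 - <<'E'
from h import *
rows((73,-30,180,-22))
E
```

```text
t 0.2 deck [-263.   616.5] z 238.2 open 0.997 F [-1.  -0.3  0.4]
[-580. -440.   59.] [-0.  0. 87.]
```

{"name": "move_arm", "arguments": {
  "targets": [
    [[0.25,-60,-45,6,0,0,9],[0.25,-120,-90,12,0,0,18],[0.25,-180,-135,18,0,0,27],[0.25,-230,-175,24,0,0,35],[0.25,-280,-215,30,0,0,44],[0.25,-330,-255,35,0,0,52],[0.25,-380,-290,40,0,0,60],[0.25,-430,-325,45,0,0,69],[0.25,-480,-360,50,0,0,78],[0.25,-530,-400,55,0,0,87]]
  ]
}}

```text
clock: 1.45
tool_pos: [0.5461, 0.112, 0.1868]
eef_rot: [0.778, 0.628, 0.0, -0.0]
contact_force: [1.6, 1.4, -0.0]
opening: 0.243
finger_force: 0.0
```

```bash
python3 -c "
from h import *
rows((73,-30,120,-22),(73,-30,64,-22))"
```

```text
t 1.45 deck [27.  63.6] z 186.8 open 0.243 F [ 1.6  1.4 -0. ]
[-69.  78.  67.] [ 0. -0. -1.]
[-69.  78. 123.] [ 0. -0. -1.]
```

{"name": "move_arm", "arguments": {
  "targets": [
    [[0.25,-25,25,20,0,0,0],[0.25,-50,55,40,0,0,0],[0.25,-69,78,60,0,0,0],[0.25,-69,78,67,0,0,0],[0.25,-69,78,67,0,0,0]]
  ]
}}

```text
clock: 2.08
tool_pos: [0.6058, 0.0311, 0.1195]
eef_rot: [0.776, 0.63, -0.0, -0.001]
contact_force: [-0.2, 0.3, -0.2]
opening: 0.244
finger_force: 0.0
```

```bash
python3 -c "
from h import *
cv2.imwrite('pics/s1.png',r.snapshot('side')[120:400,200:520,::-1].repeat(2,0).repeat(2,1))
rows((73,-30,64,-22),(30,-138,64,-22),(20,-165,64,-22))"
```

```text
t 2.12 deck [ 71.6 -26.3] z 120.1 open 0.251 F [ 0.5  0.3 -0. ]
[-3.  3. 56.] [-0. -0. -0.]
[-119.    4.   56.] [-0. -0. -0.]
[-148.    5.   56.] [-0. -0. -0.]
```

View pics/s1.png

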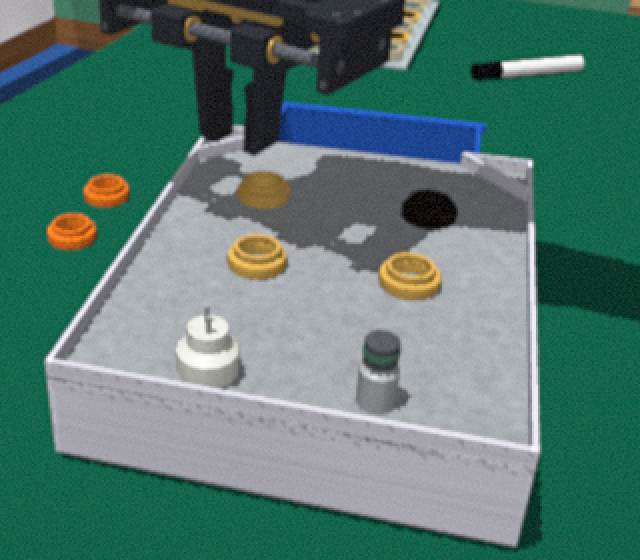

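Side crop: the fingers are above the deck at (235,140), slightly behind the front brass ring at (263,190). The other rings are untouched. I'll lower and push.

{"name": "move_arm", "arguments": {
  "targets": [
    [[0.25,-3,3,25,0,0,0],[0.25,-3,3,50,0,0,0],[0.25,-3,3,56,0,0,0],[0.25,-3,3,56,0,0,0],[0.25,-12,3,56,0,0,0],[0.25,-22,3,56,0,0,0],[0.25,-34,3,56,0,0,0],[0.25,-46,4,56,0,0,0]]
  ]
}}

```text
clock: 3.12
tool_pos: [0.6012, -0.0172, 0.0643]
eef_rot: [0.777, 0.629, 0.0, 0.0]
contact_force: [0.3, 0.7, 0.6]
opening: 0.249
finger_force: 0.5
```

```bash
python3 -c "
from h import *
cv2.imwrite('pics/s2.png',r.snapshot('side')[120:400,200:520,::-1].repeat(2,0).repeat(2,1))
rows((30,-138,64,-22),(20,-165,64,-22))"
```

```text
t 3.17 deck [ 57. -76.] z 64.2 open 0.246 F [-0.3 -1.8  0.2]
[-68.  -1.   0.] [ 0.  0. -1.]
[-96.  -0.   0.] [ 0.  0. -1.]
```

View pics/s2.png

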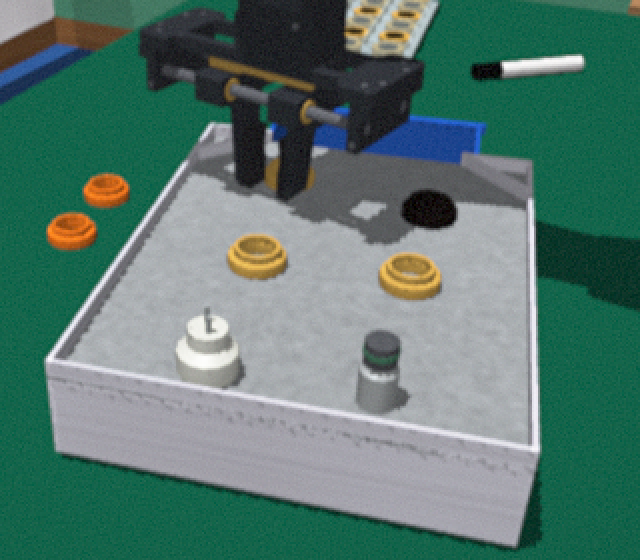

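The ring sits in the cradle at (290,178) ahead of the fingers and slides with them, so I'll continue to the mouth.

{"name": "move_arm", "arguments": {
  "targets": [
    [[0.25,-12,0,0,0,0,0],[0.25,-24,0,0,0,0,0],[0.25,-36,0,0,0,0,0],[0.25,-48,0,0,0,0,0],[0.25,-60,0,0,0,0,0],[0.25,-70,0,0,0,0,0],[0.25,-80,0,0,0,0,0],[0.25,-90,0,0,0,0,0],[0.25,-96,0,0,0,0,0],[0.25,-96,0,0,0,0,0]]
  ]
}}

```text
clock: 4.42
tool_pos: [0.5812, -0.1108, 0.0639]
eef_rot: [0.777, 0.629, -0.0, 0.0]
contact_force: [-0.1, -0.7, 0.5]
opening: 0.251
finger_force: 0.0
```

```bash
cat > see.py <<'E'
from h import *
for n in("side","top"):
    im=r.snapshot(n)
    for nm,lo,hi in(("brass",(12,90,40),(32,255,255)),("dark",(0,0,0),(180,255,45))):
        for c,rad in blobs(im,lo,hi,25):
            d=D['R'].T@(ray(n,c,.067)-D['O'])
            if rad<25 and abs(d[0])<.13 and -.3<d[1]<.17: print(n,nm,c.round(1),round(rad,1),'deck mm',(d*1000).round(1))
E
python3 -c "
import see
from h import *
rows((10,-150,130,0),(44,60,130,0),(44,60,64,0))"
```

```text
side brass [404.7 258.5] 15.3 deck mm [-50.3  21.9]
side brass [328. 249.] 14.6 deck mm [44.5 26.4]
side dark [414.5 225.5] 13.0 deck mm [-55. -65.]
side dark [380.9 171.8] 24.5 deck mm [  16.1 -240.5]
top brass [314. 330.] 10.8 deck mm [-51.6  19.7]
top brass [303.4 275.9] 10.5 deck mm [43.  23.4]
top dark [366. 324.] 9.5 deck mm [-55.7 -69.6]
top dark [410.  270.5] 23.7 deck mm [  23.2 -161.7]
t 4.53 deck [  21.9 -160.7] z 63.9 open 0.248 F [ 0.3 -0.8 -0. ]
[  5. -15. -66.] [  0.  -0. -22.]
[213. -63. -66.] [  0.  -0. -22.]
[213. -63.   0.] [  0.  -0. -22.]
```

```bash
python3 -c "
from h import *
rows((51,61,125,-10),(51,61,64,-10))"
```

```text
t 4.53 deck [  21.9 -160.7] z 63.9 open 0.248 F [ 0.3 -0.8 -0. ]
[216. -57. -61.] [ -0.  -0. -12.]
[216. -57.   0.] [ -0.  -0. -12.]
```

{"name": "move_arm", "arguments": {
  "targets": [
    [[0.25,0,0,-30,0,0,0],[0.25,0,0,-61,0,0,0],[0.25,45,-12,-61,0,0,-3],[0.25,90,-24,-61,0,0,-6],[0.25,135,-36,-61,0,0,-9],[0.25,180,-48,-61,0,0,-12],[0.25,216,-57,-61,0,0,-12],[0.25,216,-57,-61,0,0,-12],[0.25,216,-57,-61,0,0,-12]]
  ]
}}

```text
clock: 5.65
tool_pos: [0.5703, 0.1122, 0.125]
eef_rot: [0.707, 0.707, -0.0, 0.0]
contact_force: [0.7, -0.2, 0.6]
opening: 0.25
finger_force: 0.0
```

```bash
python3 -c "
import see
from h import *
cv2.imwrite('pics/t3.png',r.snapshot('top')[200:400,200:500,::-1].repeat(2,0).repeat(2,1))
rows((51,61,64,-10),(14,-163,64,-10))"
```

```text
side brass [404.4 258.3] 15.6 deck mm [-50.   21.5]
side brass [328. 249.] 14.6 deck mm [44.5 26.4]
side brass [346.5 168. ] 8.1 deck mm [  76.2 -240.8]
side dark [414.1 226. ] 13.1 deck mm [-54.5 -63.4]
top brass [317. 330.] 10.0 deck mm [-52.4  14.7]
top brass [425.3 275.3] 9.9 deck mm [  10.7 -186.5]
top dark [365.1 323.9] 10.3 deck mm [-55.4 -68.1]
t 5.8 deck [50.9 58.3] z 125.0 open 0.25 F [-0.3  0.2 -0.1]
[ 3. -0. 61.] [ 0.  0. -0.]
[-224.    4.   61.] [ 0.  0. -0.]
```

View pics/t3.png

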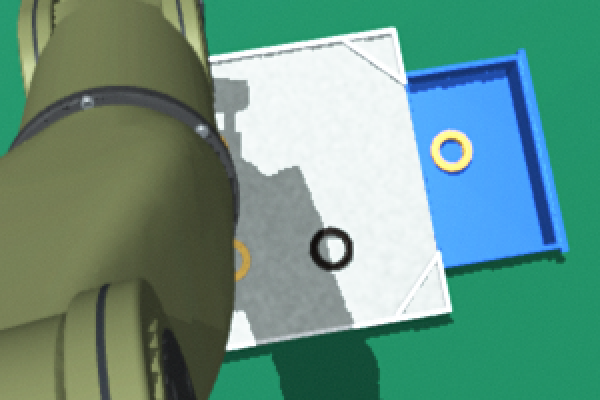

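The first ring lies in the bin at (452,151), and the reject at (332,249) hasn't moved. Next is the second ring.

{"name": "move_arm", "arguments": {
  "targets": [
    [[0.25,3,0,30,0,0,0],[0.25,3,0,55,0,0,0],[0.25,3,0,61,0,0,0],[0.25,3,0,61,0,0,0],[0.25,-6,0,61,0,0,0],[0.25,-16,0,61,0,0,0],[0.25,-28,1,61,0,0,0],[0.25,-41,1,61,0,0,0],[0.25,-54,1,61,0,0,0],[0.25,-67,1,61,0,0,0]]
  ]
}}

```text
clock: 7.05
tool_pos: [0.5714, 0.0451, 0.064]
eef_rot: [0.707, 0.707, 0.0, -0.0]
contact_force: [-0.9, 1.4, 1.2]
opening: 0.251
finger_force: 0.5
```

```bash
python3 -c "
import see
from h import *
rows((14,-163,64,-10))"
```

```text
side brass [404.4 258.2] 15.7 deck mm [-49.9  21.3]
side brass [339.8 229.2] 10.1 deck mm [ 41.  -26.8]
side brass [365.5 198. ] 7.2 deck mm [  24.1 -131.5]
side brass [317.5 188. ] 6.5 deck mm [ 103.6 -146.4]
side dark [414.4 224.5] 13.7 deck mm [-54.6 -67.8]
side dark [324.5 181. ] 6.6 deck mm [  99.6 -176. ]
top brass [425.4 275.4] 9.8 deck mm [  10.5 -186.6]
t 7.15 deck [39.4 -8.6] z 63.9 open 0.251 F [0.6 0.2 0.7]
[-156.    3.    0.] [-0.  0. -1.]
```

Ring B (41,-30) is in the cradle.

{"name": "move_arm", "arguments": {
  "targets": [
    [[0.25,-14,0,0,0,0,0],[0.25,-28,0,0,0,0,0],[0.25,-42,1,0,0,0,0],[0.25,-56,1,0,0,0,0],[0.25,-70,1,0,0,0,0],[0.25,-84,2,0,0,0,0],[0.25,-98,2,0,0,0,0],[0.25,-110,2,0,0,0,0],[0.25,-121,3,0,0,0,0],[0.25,-131,3,0,0,0,0]]
  ]
}}

```text
clock: 8.4
tool_pos: [0.5747, -0.0854, 0.064]
eef_rot: [0.707, 0.708, 0.0, -0.0]
contact_force: [-0.5, 0.7, 0.3]
opening: 0.254
finger_force: 0.3
```

{"name": "move_arm", "arguments": {
  "targets": [
    [[0.25,-10,0,0,0,0,0],[0.25,-20,0,0,0,0,0],[0.25,-26,0,0,0,0,0],[0.25,-26,0,0,0,0,0],[0.25,-26,0,-30,0,0,0],[0.25,-26,0,-60,0,0,0],[0.25,-26,0,-60,0,0,0]]
  ]
}}

```text
clock: 9.28
tool_pos: [0.5762, -0.1105, 0.126]
eef_rot: [0.706, 0.708, 0.002, 0.002]
contact_force: [1.4, -0.3, -0.7]
opening: 0.249
finger_force: 0.0
```

```bash
python3 -c "
import see
from h import *
rows((-70,52,125,32),(-70,52,64,32))"
```

```text
side brass [404.7 258.4] 15.4 deck mm [-50.3  21.5]
side dark [414.5 225. ] 12.9 deck mm [-54.8 -66.4]
top brass [314. 330.] 10.8 deck mm [-51.6  19.7]
top dark [365.8 324.1] 9.7 deck mm [-55.8 -69.2]
top dark [464.5 295.5] 14.9 deck mm [ -34.6 -246.8]
t 9.38 deck [  14.8 -160.2] z 123.8 open 0.247 F [0.3 0.3 1.1]
[ 194. -121.   -1.] [ -0.  -0. -42.]
[ 194. -121.   60.] [ -0.  -0. -42.]
```

```bash
python3 -c "
from h import *
rows((-82,39,125,60),(-82,39,64,60))"
```

```text
t 9.38 deck [  14.8 -160.2] z 123.8 open 0.247 F [0.3 0.3 1.1]
[ 179. -131.   -1.] [  0.  -0. -70.]
[ 179. -131.   60.] [  0.  -0. -70.]
```

{"name": "move_arm", "arguments": {
  "targets": [
    [[0.25,25,-18,-1,0,0,-9],[0.25,50,-36,-1,0,0,-18],[0.25,75,-55,-1,0,0,-27],[0.25,100,-73,-1,0,0,-36],[0.25,125,-91,-1,0,0,-45],[0.25,150,-110,-1,0,0,-54],[0.25,170,-125,-1,0,0,-63],[0.25,179,-131,-1,0,0,-70],[0.25,179,-131,-1,0,0,-70],[0.25,179,-131,-1,0,0,-70]]
  ]
}}

```text
clock: 10.62
tool_pos: [0.4434, 0.0675, 0.1245]
eef_rot: [0.174, 0.985, -0.0, -0.0]
contact_force: [-0.5, -0.7, 0.1]
opening: 0.251
finger_force: 0.0
```

```bash
python3 -c "
import see
from h import *
cv2.imwrite('pics/t4.png',r.snapshot('top')[200:400,200:500,::-1].repeat(2,0).repeat(2,1))
rows((-82,39,64,60),(-12,-1,64,60))"
```

```text
side brass [404.5 259. ] 15.3 deck mm [-50.2  23. ]
side brass [446. 178.] 8.5 deck mm [ -91.9 -244.2]
top brass [421.6 274.3] 13.7 deck mm [  13.4 -180.3]
t 10.78 deck [-81.8  38.1] z 124.8 open 0.248 F [-0.8  0.9  0.3]
[ 1.  1. 61.] [-0.  0. -0.]
[-80.   2.  61.] [-0.  0. -0.]
```

View pics/t4.png

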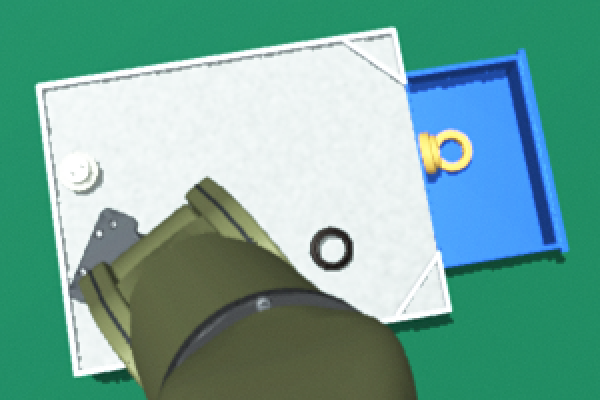

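Both rings are in the bin: one flat at (452,151), the other leaning against the near wall at (428,152). The reject at (332,248) is unmoved. I'll take the third ring round the reject and drop it at another spot in the mouth.

{"name": "move_arm", "arguments": {
  "targets": [
    [[0.25,1,1,30,0,0,0],[0.25,1,1,55,0,0,0],[0.25,1,1,61,0,0,0],[0.25,1,1,61,0,0,0],[0.25,-10,1,61,0,0,0],[0.25,-20,1,61,0,0,0],[0.25,-32,2,61,0,0,0],[0.25,-44,2,61,0,0,0],[0.25,-56,2,61,0,0,0],[0.25,-68,2,61,0,0,0]]
  ]
}}

```text
clock: 12.02
tool_pos: [0.5087, 0.0463, 0.064]
eef_rot: [0.173, 0.985, 0.0, -0.0]
contact_force: [-0.9, 0.1, 0.8]
opening: 0.247
finger_force: 0.5
```

{"name": "move_arm", "arguments": {
  "targets": [
    [[0.25,-7,0,0,0,0,0],[0.25,-12,0,0,0,0,0],[0.25,-12,0,0,0,0,0],[0.25,3,0,0,0,0,0],[0.25,10,0,-20,0,0,0],[0.25,10,0,-50,0,0,0],[0.25,10,0,-60,0,0,0],[0.25,10,0,-60,0,0,0]]
  ]
}}

```text
clock: 13.02
tool_pos: [0.499, 0.0501, 0.1242]
eef_rot: [0.173, 0.985, 0.0, 0.001]
contact_force: [0.0, -0.2, -0.1]
opening: 0.248
finger_force: 0.0
```

```bash
python3 -c "
import see
from h import *
rows((10,26,124,0))"
```

```text
side brass [360.4 238.5] 14.1 deck mm [ 10.  -10.2]
side brass [394.  162.5] 7.8 deck mm [  -0.3 -289.7]
side dark [414.8 225. ] 13.2 deck mm [-55.3 -66.5]
top brass [421.5 274.5] 13.7 deck mm [  13.1 -180.1]
t 13.12 deck [-31.2  11.2] z 123.3 open 0.246 F [-1.1 -0.8 -0.7]
[-28.  34.  -1.] [-0. -0. 60.]
```

{"name": "move_arm", "arguments": {
  "targets": [
    [[0.25,-4,5,-1,0,0,10],[0.25,-8,11,-1,0,0,20],[0.25,-13,17,-1,0,0,30],[0.25,-18,23,-1,0,0,40],[0.25,-23,29,-1,0,0,50],[0.25,-28,34,-1,0,0,60],[0.25,-28,34,-1,0,0,60],[0.25,-28,34,-1,0,0,60]]
  ]
}}

```text
clock: 14.12
tool_pos: [0.5358, 0.0722, 0.1243]
eef_rot: [0.641, 0.767, -0.001, -0.0]
contact_force: [0.3, 0.2, 0.1]
opening: 0.248
finger_force: 0.0
```

```bash
python3 -c "
from h import *
rows((9,26,64,0),(9,-61,64,0))"
```

```text
t 14.12 deck [ 9.7 26.3] z 124.3 open 0.248 F [0.3 0.2 0.1]
[-0. -1. 60.] [-0.  0. -0.]
[-87.  -0.  60.] [-0.  0. -0.]
```

{"name": "move_arm", "arguments": {
  "targets": [
    [[0.25,0,0,30,0,0,0],[0.25,0,0,55,0,0,0],[0.25,0,0,60,0,0,0],[0.25,0,0,60,0,0,0],[0.25,-10,0,60,0,0,0],[0.25,-20,0,60,0,0,0],[0.25,-32,0,60,0,0,0],[0.25,-45,0,60,0,0,0],[0.25,-58,0,60,0,0,0],[0.25,-70,0,60,0,0,0]]
  ]
}}

```text
clock: 15.38
tool_pos: [0.5489, 0.0026, 0.065]
eef_rot: [0.643, 0.766, 0.0, 0.0]
contact_force: [0.4, 0.9, 1.4]
opening: 0.251
finger_force: 0.8
```

{"name": "move_arm", "arguments": {
  "targets": [
    [[0.25,-10,0,0,0,0,0],[0.25,-17,0,0,0,0,0],[0.25,-17,0,0,0,0,0],[0.25,-2,0,0,0,0,0],[0.25,5,0,-20,0,0,0],[0.25,5,0,-50,0,0,0],[0.25,5,0,-60,0,0,0],[0.25,5,0,-60,0,0,0]]
  ]
}}

```text
clock: 16.38
tool_pos: [0.548, 0.0093, 0.1252]
eef_rot: [0.642, 0.767, 0.0, 0.0]
contact_force: [-0.3, -0.6, 0.1]
opening: 0.249
finger_force: 0.0
```

```bash
python3 -c "
import see
from h import *
rows((27,-55,124,-29))"
```

```text
side brass [370.5 214.5] 12.7 deck mm [  8.1 -80.2]
side dark [414.  225.5] 13.5 deck mm [-54.3 -64.8]
top brass [428.5 270. ] 7.6 deck mm [  19.  -193.8]
t 16.48 deck [  9.5 -38.1] z 124.2 open 0.25 F [-0.4 -0.1 -0.2]
[-17.  18.   0.] [-0.  0. 29.]
```

{"name": "move_arm", "arguments": {
  "targets": [
    [[0.25,-4,6,0,0,0,10],[0.25,-8,12,0,0,0,20],[0.25,-13,18,0,0,0,29],[0.25,-13,18,0,0,0,29],[0.25,-13,18,0,0,0,29]]
  ]
}}

```text
clock: 17.1
tool_pos: [0.567, -0.001, 0.1243]
eef_rot: [0.813, 0.582, -0.001, -0.001]
contact_force: [-0.1, 1.1, 0.3]
opening: 0.251
finger_force: 0.0
```

```bash
python3 -c "
import see
from h import *
rows((26,-51,64,-29),(-34,-160,64,-29))"
```

```text
side brass [370.5 214. ] 12.9 deck mm [  8.3 -81.8]
side dark [414.1 225.7] 13.3 deck mm [-54.4 -64.3]
t 17.2 deck [ 27.5 -51.3] z 124.7 open 0.251 F [-0.3  0.4  0.1]
[-0. -1. 61.] [-0. -0. -0.]
[-125.   -1.   61.] [-0. -0. -0.]
```

{"name": "move_arm", "arguments": {
  "targets": [
    [[0.25,1,-1,30,0,0,0],[0.25,1,-1,55,0,0,0],[0.25,1,-1,61,0,0,0],[0.25,1,-1,61,0,0,0],[0.25,-8,-1,61,0,0,0],[0.25,-18,-1,61,0,0,0],[0.25,-30,-1,61,0,0,0],[0.25,-42,-1,61,0,0,0],[0.25,-54,-1,61,0,0,0],[0.25,-66,-1,61,0,0,0]]
  ]
}}

```text
clock: 18.45
tool_pos: [0.5452, -0.0641, 0.064]
eef_rot: [0.814, 0.581, 0.0, -0.0]
contact_force: [0.8, 0.3, 0.6]
opening: 0.25
finger_force: 0.5
```

{"name": "move_arm", "arguments": {
  "targets": [
    [[0.25,-12,0,0,0,0,0],[0.25,-24,0,0,0,0,0],[0.25,-34,0,0,0,0,0],[0.25,-44,0,0,0,0,0],[0.25,-54,0,0,0,0,0],[0.25,-59,0,0,0,0,0],[0.25,-59,0,0,0,0,0],[0.25,-59,0,-40,0,0,0],[0.25,-59,0,-90,0,0,0],[0.25,-59,0,-120,0,0,0]]
  ]
}}

```text
clock: 19.7
tool_pos: [0.5272, -0.1186, 0.1862]
eef_rot: [0.814, 0.581, 0.001, 0.001]
contact_force: [0.3, -0.7, -0.5]
opening: 0.246
finger_force: 0.0
```

```bash
python3 -c "
import see
from h import *
rows((20,60,200,-29))"
```

```text
side dark [414.5 225.5] 13.0 deck mm [-55. -65.]
top brass [415.6 275.3] 10.0 deck mm [  13.3 -169.7]
top dark [365.8 324.1] 9.7 deck mm [-55.8 -69.2]
t 19.8 deck [ -31.9 -160.4] z 187.1 open 0.249 F [ 0.  -0.4  0.1]
[218. -63. -13.] [ 0. -0. -0.]
```

{"name": "move_arm", "arguments": {
  "targets": [
    [[0.25,40,-12,-13,0,0,0],[0.25,80,-24,-13,0,0,0],[0.25,120,-36,-13,0,0,0],[0.25,160,-48,-13,0,0,0],[0.25,200,-60,-13,0,0,0],[0.25,218,-63,-13,0,0,0],[0.25,218,-63,-13,0,0,0]]
  ]
}}

```text
clock: 20.68
tool_pos: [0.5374, 0.1083, 0.1963]
eef_rot: [0.813, 0.582, -0.0, -0.0]
contact_force: [0.1, 0.4, 0.2]
opening: 0.253
finger_force: 0.0
```

```bash
python3 -c "
import see
from h import *
a=r.snapshot('top')[200:360,360:500,::-1].repeat(4,0).repeat(3,1)[:600]
cv2.imwrite('pics/t5.png',cv2.resize(r.snapshot('top')[200:360,300:500,::-1],None,fx=3.5,fy=3.5))
cv2.imwrite('pics/s5.png',cv2.resize(r.snapshot('side')[150:350,210:490,::-1],None,fx=2.5,fy=2.5))"
```

```text
side dark [414.5 225.5] 13.0 deck mm [-55. -65.]
top brass [433.4 307.2] 9.9 deck mm [ -45.9 -189.4]
top brass [421.6 274.3] 13.7 deck mm [  13.4 -180.3]
top dark [314.  334.5] 14.0 deck mm [-59.1  20.9]
top dark [365.1 323.9] 10.3 deck mm [-55.4 -68.1]
```

View pics/t5.png

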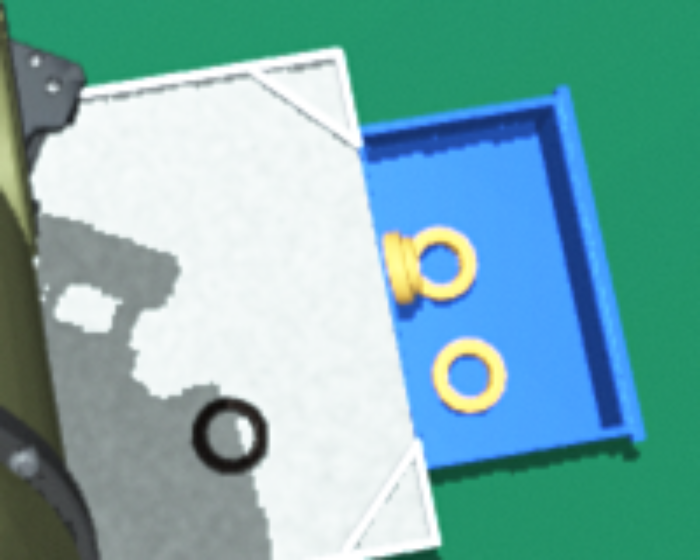

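View pics/s5.png

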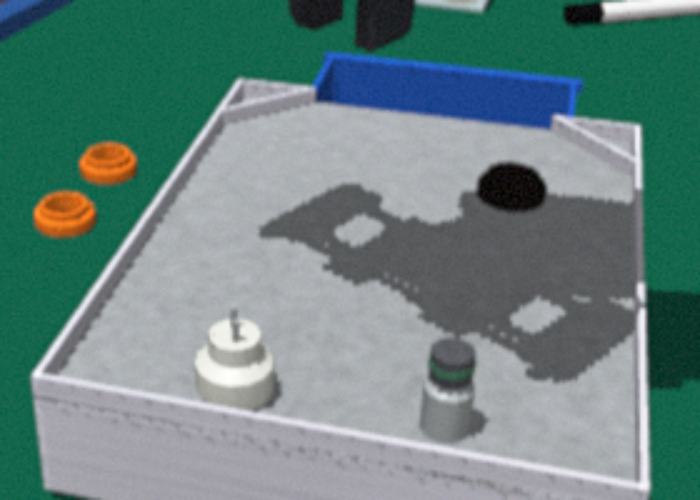

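All three brass rings are in the bin, at (403,268), (440,263) and (470,376) in the top crop. The deck still holds the reject, the holder and the gauge in their places, and the arm is clear.

```bash
python3 -c "
from plant import r
print(r.finish_job())"
```

```text
the job is handed in; nothing more can be done
None
```

The job is handed in: all three brass rings were slid off the deck into the blue bin (one leans on edge against its near wall), and the reject ring, plug gauge and lamp holder were left in place, in about 21 s.

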